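# Put away the colorimeter's slide, jars and bottles

## Robot

A 6-joint arm with a two-finger parallel gripper is mounted at the origin on the work surface. World frame = base frame: x ahead of the robot, y to its left, z up, the work surface at z = 0. Lengths are in mm, angles in rad, forces in N, time in s.
With the tool pointing down it reaches from about 225 to 875 mm from the base axis. Payload 3.4 kg.
Tool frame: the origin (TCP) lies midway between the tips of the shut fingers; the grasp point (between the pads) lies 19 mm behind it; y points along the fingers, x is the direction in which the jaws open and shut, and the axes are right-handed (so a half turn about y gives the same grasp; the last joint's range is limited). The gripper opens to 85 mm and grips with 20 to 120 N. Pads are 22 mm wide; open, the fingers measure 114 mm over their backs; the gripper's body (76 mm by 85 mm) begins 54 mm behind the grasp point. The pads swing forward as they close: fully open they stand 13 mm farther back than shut.
Start: joints at [1.013, 0.276, 1.505, -0, 1.361, -0.121], TCP at [243.27, 521.04, 231.328] pointing down, gripper open.
Joint ranges: [-2.89, 2.89], [-0.75, 2.08], [0.22, 2.7], [-1.18, 4.32], [0.11, 2.71], [-2.7, 2.7]. Speed limits (rad/s): [2.57, 2.57, 3.14, 3.14, 3.14, 3.14].

## Interface

Orientations are given as [roll, pitch, yaw] about the fixed x, y, z axes, in that order (R = Rz(yaw) Ry(pitch) Rx(roll)).
In Python, from rig import r, eoat, solver, cams, nets gives the robot as it stands. The module is installed in compiled form; this text tells all that it offers. Calls block until the motion is done:
- r.move_pose(position, orientation): joint-space move of the TCP to a pose.
- r.movel(position, attitude=None, rate=150, max_force=None): straight line of the TCP; attitude=None keeps the orientation; rate is the mean speed in mm/s. With max_force (N) it stops when the force on the tool has changed by that much, and returns True; else False.
- r.goto_joints(angles): joint-space move.
- eoat.grip(opening, grip_force=None): finger opening in mm; grip_force is the grip in N (None keeps the last); returns when the fingers have stopped.
- r.dwell(seconds).
- solver.inverse_kinematics(position, orientation): joint angles nearest the present ones, or None.
- r.get_obs(): the state.
- cams.read_camera(name): name is "scene" or "side" or "wrist"; returns (picture, depth): 384x512x3 uint8, red, green, blue; 384x512 float32, mm along the optical axis (not along the pixel's ray), 0 where there is no reading.
- cams.camera_model(name): a dict with "fx", "fy", "cx", "cy" (pixels), "R" (3x3) and "t" (3): a world point X has camera coordinates R X + t. Camera axes: x right, y down, z forward; pixel columns grow to the right and rows downward; lengths in mm; the calibration is good to about 2 mm. A picture is of the moment at which its call begins: read the wrist's pose just before it. camera_model takes no time and is no camera call; for the wrist camera it gives the pose at the moment of the call.
A pose or a line that the arm cannot do raises r.PlanningError and nothing moves.
- r.close_job(): hands the job in, once; it reports no verdict.
Trained networks look in the newest picture that a camera, given by its name, has taken for a name from the list of things; names that differ only in an ending like _2 or _b are one class to them, and where a whole thing is asked for, a point or a joint stands for the part that bears it (a point fixed in the world has none). Each returns a list of dicts, best first, with "score" (0 to 1); they miss things now and then, are a little off and sometimes report something else, mostly with a low value. They report only what shows in the picture. A call takes as long as a camera call. They do not tell look-alikes from the thing itself.
- nets.spot_in(camera, target): "xyz" ([x, y, z] in mm, in world coordinates, good to about 4 mm: the middle of the surface that is visible of it).
- nets.outline_of(camera, target): "region" (384x512 bool, what is visible of it).
The state is a dict: "time_s": time; "joint_pos": joint angles; "dq": joint speeds; "joint_torque": joint torques, N m; "tcp_pos": TCP position; "eef_rot": TCP orientation; "wrist_force": force on the tool from outside, world axes, zero at the start; "wrist_torque": the same for the moment, N m; "gripper_width": finger opening in mm.
Only numpy, scipy, OpenCV 4.12 (cv2) and the standard library are available. Lean on these libraries where they do the work, as an engineer would, in place of code of your own. Each camera call takes 0.05 s, during which the arm holds its last target.

## Task

Clear up after a measurement on this laboratory bench: draw the filter slide straight and level out of the colorimeter's slot and lay it flat, tab upward, in the long tray. Stand both squat amber jars upright in the square tray and both slim white bottles upright in the round dish, without tipping anything on the way.

Things in the scene. Friction and masses are not known exactly. Their poses are not given: they have to be found in the camera images.
- colorimeter: blue and grey bench colorimeter, fixed: box 160 x 100 x 62 mm (x, y, z). Origin: centre of its underside, on the bench. In the middle of its -x face is the mouth of a level channel, 33 mm wide (y), from 20 to 30 mm above the bench, 80 mm deep, running along its x axis; the slide comes out toward its -x
- filter_slide: aluminium filter slide, loose, 70 g, starts 70 mm deep in the channel, its x along the colorimeter's x: flat bar 120 x 30 x 8 mm (x, y, z). Origin: centre of the bar's underside; z up. Outside, on its -x end, stands a white pull tab 24 x 14 mm (x, y), centred at x = -48 mm, top 46 mm above the underside; 25 mm free between tab and colorimeter. It slides easily and is clear after 75 mm
- jar_a: squat amber glass jar with a black screw lid, the first of two alike: upright and round, 42 mm high, about 70 g; body 44 mm in diameter up to 12 mm, a neck of 36 mm, then the lid, 40 mm in diameter, from 26 mm to the top. Origin: centre of its underside; z up along its axis
- jar_b: squat amber glass jar with a black screw lid, the second of two alike: upright and round, 42 mm high, about 70 g; body 44 mm in diameter up to 12 mm, a neck of 36 mm, then the lid, 40 mm in diameter, from 26 mm to the top. Origin: centre of its underside; z up along its axis
- bottle_a: slim white plastic bottle with a white screw cap, the first of two alike: upright and round, 64 mm high, about 40 g; body 28 mm in diameter up to 34 mm, a neck of 23 mm, then the cap, 27 mm in diameter, from 48 mm to the top. Origin: centre of its underside; z up along its axis
- bottle_b: slim white plastic bottle with a white screw cap, the second of two alike: upright and round, 64 mm high, about 40 g; body 28 mm in diameter up to 34 mm, a neck of 23 mm, then the cap, 27 mm in diameter, from 48 mm to the top. Origin: centre of its underside; z up along its axis
- long_tray: long white tray, fixed: 175 x 70 mm outside (x, y), walls 4 mm thick and 12 mm high, floor 4 mm thick. Origin: centre of its underside, on the bench; x along its length. The slide fits in either way round
- square_tray: square aluminium tray, fixed: 140 x 140 mm outside, walls 4 mm thick and 12 mm high, floor 4 mm thick. Origin: centre of its underside, on the bench; x and y along its sides. Room for both jars side by side
- round_dish: round flat steel dish, fixed: 130 mm in outer diameter, wall 4 mm thick and 12 mm high, floor 4 mm thick. Origin: centre of its underside, on the bench. Room for both bottles side by side
Not all that is in view belongs to the job. Leave any brown or purple look-alike of the jar_a alone.

How it is judged:
By the outcome, as a careful person would: the job done as asked, in the order asked, and still so for the second after the job is handed in, with the robot touching nothing.
It also fails if it takes over 115 s, if anything falls off the work surface, if the arm or the gripper's body presses on something with over 40 N, if the wrist force passes 120 N, or if a joint passes its speed limit or range.

## Working session

There is one attempt and no reset: what is moved stays moved. The work goes in short steps, each a Python script; the robot and the scene stay as the last script left them, time stands still between calls to the robot, and variables do not carry over. Pictures are saved under pics/ and viewed, and the job is handed in when it is done.

```bash
mkdir -p pics
cat > h.py <<'E'
import numpy as np, cv2
from rig import r, eoat, solver, cams, nets
def save(n,im): cv2.imwrite('pics/'+n,cv2.cvtColor(im,cv2.COLOR_RGB2BGR))
def cloud(d,m):
    v,u=np.mgrid[0:384,0:512]
    p=np.stack([(u-m['cx'])/m['fx']*d,(v-m['cy'])/m['fy']*d,d],-1)
    R=np.array(m['R']);t=np.array(m['t'])
    w=(p-t)@R
    w[d<=0]=np.nan
    return w
E
python3 - <<'E'
from h import *
for c in ["scene","side","wrist"]:
    m=cams.camera_model(c); im,d=cams.read_camera(c); save(c+'0.png',im); np.savez('/tmp/'+c+'0.npz',im=im,d=d,**m)
    R=np.array(m['R']);print(c,m['fx'],-R.T@np.array(m['t']),R[2])
    for k in ['colorimeter','filter_slide','jar_a','bottle_a','long_tray','square_tray','round_dish']:
        print(k,[(np.round(x['xyz']).tolist(),round(x['score'],2)) for x in nets.spot_in(c,k)])
o=r.get_obs();print(o)
E
```

```text
scene 452.1092960813198 [999.92276665 565.24870758 769.76641119] [-0.4806408  -0.55527972 -0.67871117]
colorimeter [([623.0, 316.0, 58.0], 0.63), ([489.0, 297.0, 45.0], 0.49)]
filter_slide [([493.0, 295.0, 44.0], 0.8)]
jar_a [([435.0, 50.0, 33.0], 0.88), ([385.0, 216.0, 32.0], 0.88), ([441.0, -188.0, 32.0], 0.78), ([516.0, -1.0, 39.0], 0.58)]
bottle_a [([458.0, 161.0, 40.0], 0.56)]
long_tray [([456.0, -388.0, 4.0], 0.89)]
square_tray [([636.0, -192.0, 3.0], 0.76)]
round_dish [([624.0, 38.0, 4.0], 0.66)]
side 445.43945281033166 [ -61.5971155  -912.97450166  795.31494998] [ 0.4392412   0.6984839  -0.56496673]
colorimeter [([588.0, 268.0, 58.0], 0.78)]
filter_slide [([491.0, 283.0, 35.0], 0.7)]
jar_a [([431.0, -199.0, 34.0], 0.72), ([369.0, 201.0, 30.0], 0.59), ([419.0, 36.0, 35.0], 0.57), ([504.0, -16.0, 44.0], 0.44)]
bottle_a [([437.0, 150.0, 38.0], 0.61), ([452.0, -83.0, 36.0], 0.49)]
long_tray [([440.0, -382.0, 5.0], 0.97)]
square_tray [([630.0, -196.0, 8.0], 0.61)]
round_dish []
wrist 266.97529990685865 [181.4190277  549.84340251 374.1202417 ] [ 0.25090827 -0.11639921 -0.96098713]
colorimeter []
filter_slide []
jar_a []
bottle_a [([431.0, 163.0, 35.0], 0.68)]
long_tray []
square_tray []
round_dish []
{'time_s': 1.2, 'joint_pos': array([ 1.01298502e+00,  2.75878834e-01,  1.50489223e+00, -2.47611528e-05,
        1.36066892e+00, -1.21032522e-01]), 'dq': array([ 1.15643403e-03, -5.18269329e-04, -3.60936629e-05,  2.91062366e-04,
       -1.78941249e-03, -2.04969810e-03]), 'joint_torque': array([ 2.72704183e-04, -4.16665471e+01, -2.46105784e+01, -6.58960630e-05,
       -6.18591889e-05,  8.45236031e-06]), 'tcp_pos': array([243.29199571, 521.04288855, 231.34319643]), 'eef_rot': array([-1.57083880e+00, -1.48623852e-04,  1.13402271e+00]), 'wrist_force': array([ 0.44656124, -0.06028583, -1.2469593 ]), 'wrist_torque': array([-0.0452699 , -0.06928532, -0.01914002]), 'gripper_width': 85.40990980833405}
```

View pics/scene0.png

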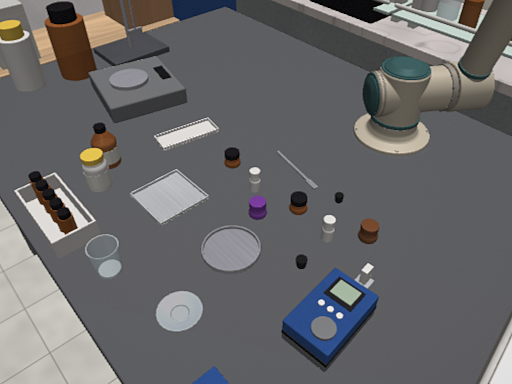

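View pics/side0.png

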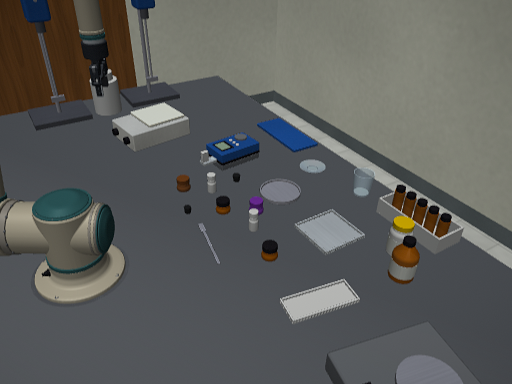

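View pics/wrist0.png

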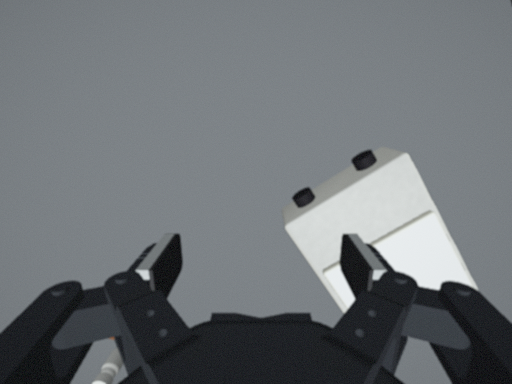

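The scene picture shows four jar-shaped things. The black-lidded amber ones are at (232,157) and (299,203). The brown one (369,231) and the purple one (258,207) are look-alikes. The bottles are at (255,180) and (329,228), and the slide tab is at (366,272). The small black caps at (339,197) and (302,262) are clutter. I'll confirm this in an enlarged crop and fit the geometry from both views.

Run:
```python
from h import *
a=np.load('/tmp/scene0.npz');b=np.load('/tmp/side0.npz')
save('crop0.png',np.hstack([cv2.resize(a['im'][130:300,215:395],None,fx=2.2,fy=2.2,interpolation=cv2.INTER_CUBIC)[:374],cv2.resize(b['im'][140:270,165:345],None,fx=2.2,fy=2.2,interpolation=cv2.INTER_CUBIC)[:374] if 0 else cv2.resize(b['im'][130:300,165:345],None,fx=2.2,fy=2.2,interpolation=cv2.INTER_CUBIC)]))
from scipy.optimize import least_squares
C={'jarR':(438,-192,'j'),'jarM':(427,43,'j'),'brown':(377,209,'j'),'purple':(510,-8,'j'),'botM':(448,155,'b'),'botR':(460,-78,'b')}
for n,(x,y,k) in C.items():
    for nm,z in(('scene',a),('side',b)):
        w=cloud(z['d'],z).reshape(-1,3)
        s=w[(np.hypot(w[:,0]-x,w[:,1]-y)<38)&(w[:,2]>6)]
        if len(s)<5: print(n,nm,'few',len(s));continue
        top=np.percentile(s[:,2],97)
        lidz=(28 if k=='j' else 50); R=20 if k=='j' else 13.5
        lid=s[(s[:,2]>lidz)]
        side=lid[lid[:,2]<top-4]; tp=lid[lid[:,2]>top-2.5]
        # fit: side points on circle R; top points inside
        f=lambda c:np.r_[np.hypot(side[:,0]-c[0],side[:,1]-c[1])-R,np.maximum(0,np.hypot(tp[:,0]-c[0],tp[:,1]-c[1])-R)]
        q=least_squares(f,[x,y],loss='soft_l1')
        print(n,nm,len(s),len(side),len(tp),'top %.1f'%top,'topmean',tp.mean(0).round(1),'fit',q.x.round(1),'rms %.1f'%np.sqrt(2*q.cost/len(lid)))
```

```text
jarR scene 276 69 64 top 45.3 topmean [ 436.2 -193.5   44. ] fit [ 434.1 -195.5] rms 1.0
jarR side 303 76 71 top 45.9 topmean [ 430.6 -194.2   44.9] fit [ 433.7 -192.5] rms 1.2
jarM scene 355 73 102 top 44.9 topmean [425.2  44.5  43.8] fit [424.   43.6] rms 0.9
jarM side 233 51 61 top 45.7 topmean [422.9  45.1  44.5] fit [424.6  46.8] rms 0.8
brown scene 414 79 136 top 45.0 topmean [372.1 213.2  43.7] fit [370.7 211.7] rms 0.7
brown side 198 52 47 top 45.6 topmean [369.2 211.6  44.6] fit [370.5 213.7] rms 1.3
purple scene 359 74 110 top 44.9 topmean [508.2  -6.2  43.6] fit [507.2  -8.8] rms 0.8
purple side 178 62 49 top 46.1 topmean [503.6  -8.9  44.9] fit [506.1  -5.4] rms 1.5
botM scene 307 53 66 top 66.7 topmean [444.1 155.6  65.7] fit [441.6 153.7] rms 0.5
botM side 165 29 30 top 66.6 topmean [440.2 154.7  65.7] fit [441.7 156.7] rms 0.8
botR scene 256 47 45 top 66.9 topmean [458.6 -75.2  65.9] fit [456.4 -76.8] rms 0.8
botR side 204 33 40 top 66.6 topmean [455.4 -76.5  65.8] fit [456.4 -74. ] rms 0.7
```

View pics/crop0.png

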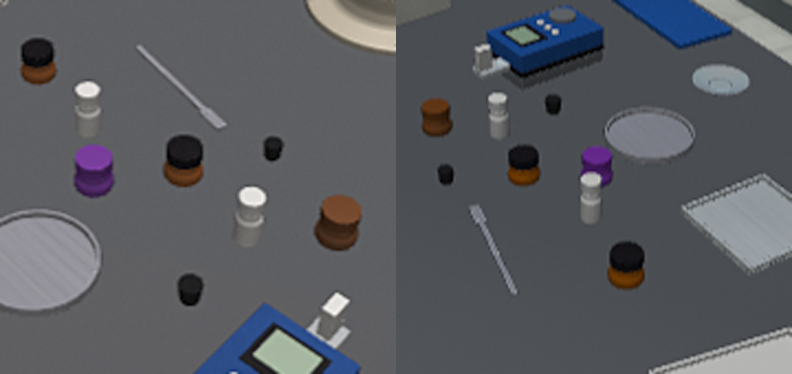

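The crop confirms it: only the jars at (232,157) and (299,203) have black lids on amber bodies, while the brown and purple ones are one colour all over. The fitted tops, 44–45 mm and 66 mm, match the stated heights within about 2 mm. Next are the trays, dish, colorimeter and slide.

Run:
```python
from h import *
from scipy.optimize import least_squares
P={}
for nm in('scene','side'):
    z=np.load(f'/tmp/{nm}0.npz'); w=cloud(z['d'],z).reshape(-1,3); P[nm]=w[np.isfinite(w).all(1)]
    t=P[nm]; t=t[(abs(t[:,0]-450)<100)&(abs(t[:,1])<250)]; print(nm,'bench z',np.median(t[t[:,2]<5][:,2]).round(2))
    b=P[nm]
    def near(x,y,rr,z0,z1): return b[(np.hypot(b[:,0]-x,b[:,1]-y)<rr)&(b[:,2]>z0)&(b[:,2]<z1)]
    for n,x,y,rr in(('long',450,-385,115),('square',633,-194,115)):
        s=near(x,y,rr,5.5 if 0 else 9,18)
        rect=cv2.minAreaRect(s[:,:2].astype(np.float32)); print(n,len(s),'rim rect',np.round(rect[0],1),np.round(rect[1],1),round(rect[2],1),'z',np.percentile(s[:,2],[50,90]).round(1))
    s=near(624,38,85,9,18);q=least_squares(lambda c:np.hypot(s[:,0]-c[0],s[:,1]-c[1])-63,[620,36],loss='soft_l1');print('dish',len(s),q.x.round(1),np.sqrt(2*q.cost/len(s)).round(1))
    s=near(610,295,130,55,75);s=s[s[:,0]>515];rect=cv2.minAreaRect(s[:,:2].astype(np.float32)); print('colori top',len(s),np.round(rect[0],1),np.round(rect[1],1),round(rect[2],1),np.median(s[:,2]).round(1))
    s=near(490,288,45,60,80);rect=cv2.minAreaRect(s[:,:2].astype(np.float32)); print('tab top',len(s),np.round(rect[0],1),np.round(rect[1],1),round(rect[2],1),np.median(s[:,2]).round(1),s.mean(0).round(1))
    s=near(490,288,60,22,36);print('bar',len(s),s.mean(0).round(1) if len(s) else '',np.median(s[:,2]) if len(s) else '')
```

```text
scene bench z 1.13
long 241 rim rect [ 450.6 -385. ] [ 78.8 175.8] 79.5 z [11.7 14.3]
square 387 rim rect [ 634.4 -195.7] [142.3 144.4] 1.4 z [11.9 14. ]
dish 374 [625.6  38.9] 1.3
colori top 4424 [602.3 304.9] [162.5 101. ] 6.1 63.7
tab top 179 [509.3 297.8] [46.1 60.9] 67.3 64.3 [508.1 293.4  64.6]
bar 102 [489.7 297.1  29.5] 28.94828198573267
side bench z 1.67
long 445 rim rect [ 449.5 -384.1] [ 73.2 176.2] 81.1 z [12.3 14.7]
square 346 rim rect [ 632.4 -194.3] [142.3 143.3] 0.6 z [12.1 14.8]
dish 188 [622.8  38.4] 2.6
colori top 707 [600.9 305.6] [162.5 106.8] 6.3 64.3
tab top 58 [509.9 296.8] [50.8 60.1] 62.4 64.4 [507.1 290.6  64.6]
bar 120 [507.  285.7  29.4] 29.289940345301154
```

```bash
cat >> h.py <<'E'
def down(yawdeg): return [-np.pi/2,0,np.deg2rad(yawdeg)]
def shot(c,n):
    m=cams.camera_model(c); im,d=cams.read_camera(c); save(n,im); return im,d,m
def st(tag=''):
    o=r.get_obs(); print(tag,'t %.1f'%o['time_s'],'tcp',np.round(o['tcp_pos'],1),'F',np.round(o['wrist_force'],1),'w %.1f'%o['gripper_width'],'q',np.round(o['joint_pos'],2)); return o
E
python3 - <<'E'
from h import *
for nm in('scene','side'):
    z=np.load(f'/tmp/{nm}0.npz'); w=cloud(z['d'],z); b=w.reshape(-1,3);b=b[np.isfinite(b).all(1)]
    s=b[(np.hypot(b[:,0]-484,b[:,1]-292)<28)&(b[:,2]>45)&(b[:,0]<512)]
    print(nm,len(s),s.mean(0).round(1),s.min(0).round(1),s.max(0).round(1)); t=s[s[:,2]>s[:,2].max()-3.5]; print(t.mean(0).round(1),cv2.minAreaRect(t[:,:2].astype(np.float32)))
    for u,v in ([(339,195),(302,260),(280,153),(314,184)] if nm=='scene' else [(236,175),(187,208)]): print((u,v),w[v,u].round(0))
y=96.2
for p,yw in(([484.3,292.5,36],y),([484.3,292.5,150],y),([390,282,36],y),([390,282,190],y),([402.7,-376.4,190],80.3),([402.7,-376.4,20],80.3)):
    q=solver.inverse_kinematics(p,down(yw)); print(p,np.round(q,2) if q is not None else None)
E
```

```text
scene 143 [490.6 294.4  61.4] [475.8 286.1  45.9] [500.9 300.7  69.9]
[487.5 292.6  67.5] ((487.9808044433594, 293.0506591796875), (25.273374557495117, 13.235647201538086), 4.340760231018066)
(339, 195) [329.  90.  20.]
(302, 260) [541. 174.  24.]
(280, 153) [ 309. -140.    4.]
(314, 184) [331.  11.   3.]
side 64 [485.1 290.2  57.7] [473.1 283.7  45.3] [500.  301.1  70. ]
[487.7 293.1  68. ] ((487.1246337890625, 294.3779296875), (12.562530517578125, 22.489744186401367), 77.86920166015625)
(236, 175) [538. 169.  23.]
(187, 208) [325.  83.  23.]
[484.3, 292.5, 36] [ 0.42  0.44  1.8   0.    0.91 -1.26]
[484.3, 292.5, 150] [ 0.42  0.32  1.65  0.    1.17 -1.26]
[390, 282, 36] [ 0.48  0.34  1.98  0.    0.82 -1.2 ]
[390, 282, 190] [ 0.48  0.16  1.76  0.    1.21 -1.2 ]
[402.7, -376.4, 190] [-0.88  0.27  1.62 -0.    1.25 -2.28]
[402.7, -376.4, 20] [-0.88  0.44  1.85 -0.    0.86 -2.28]
```

Run:
```python
from h import *
eoat.grip(45,60)
r.move_pose([486.5,292.8,130],down(96.2))
st()
im,d,m=shot('wrist','w1.png')
np.savez('/tmp/w1.npz',im=im,d=d,**m)
w=cloud(d,m);b=w.reshape(-1,3);b=b[np.isfinite(b).all(1)]
s=b[(abs(b[:,0]-486)<25)&(abs(b[:,1]-292.5)<15)&(b[:,2]>55)&(b[:,2]<75)]
print(len(s));t=s[s[:,2]>62]
if len(t): print(t.mean(0).round(1),cv2.minAreaRect(t[:,:2].astype(np.float32)))
c=b[(b[:,0]>515)&(b[:,2]>50)&(b[:,2]<75)];print(len(c),c[:,0].min() if len(c) else '')
s=b[(abs(b[:,0]-495)<45)&(abs(b[:,1]-292.5)<25)&(b[:,2]>24)&(b[:,2]<36)];print('bar',len(s),s.mean(0),cv2.minAreaRect(s[:,:2].astype(np.float32)) if len(s) else '')
```

```text
t 3.0 tcp [486.3 293.5 130.3] F [ 0.7 -0.5  0.5] w 45.1 q [ 0.42  0.34  1.68  0.    1.13 -1.26]
521
[487.4 292.2  65.9] ((488.0809326171875, 292.2942810058594), (24.013364791870117, 13.313514709472656), 5.964742660522461)
6826 520.3346431345431
bar 1078 [505.73484809 293.12099601  28.70394603] ((501.6135559082031, 289.9376220703125), (50.47028732299805, 50.102115631103516), 6.223735332489014)
```

View pics/w1.png

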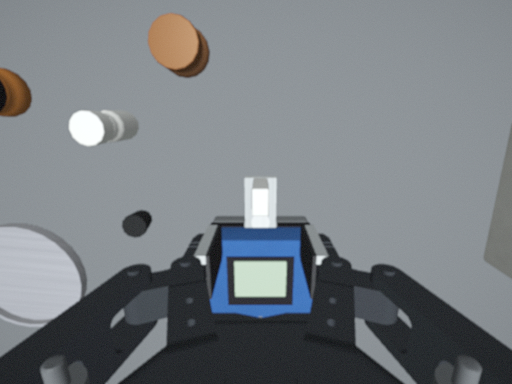

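The wrist view shows the tab at (260,200) between the jaws. It fits to (488, 292.3), 24 x 13 mm, top at 66 mm, yaw 6°, which agrees with the fixed cameras and the text. Now I'll grip and draw it out.

Run:
```python
from h import *
y=np.deg2rad(6.1); u=np.array([np.cos(y),np.sin(y),0])
p=np.array([487.3,292.3,36.])
print(r.movel(p+[0,0,40],down(96.1),rate=150))
print(r.movel(p,rate=80,max_force=10)); st('down')
eoat.grip(5,70); st('grip')
r.dwell(0.2); o=st()
print(r.movel(o['tcp_pos']-30*u,rate=60,max_force=20)); st('30')
shot('wrist','w2.png')
```

```text
False
False
down t 4.2 tcp [487.6 292.4  36.2] F [-0.6 -0.5  0.1] w 45.2 q [ 0.42  0.44  1.79 -0.    0.91 -1.26]
grip t 4.6 tcp [487.7 292.5  36.7] F [ 0.1 -0.1  2.7] w 12.7 q [ 0.42  0.44  1.79 -0.    0.91 -1.26]
 t 4.8 tcp [487.7 292.5  36.6] F [-0.9 -0.7  5.5] w 13.0 q [ 0.42  0.44  1.79 -0.    0.91 -1.26]
False
30 t 5.4 tcp [455.9 288.9  36.6] F [-3.7 -0.7  5. ] w 13.2 q [ 0.44  0.41  1.85  0.    0.89 -1.24]
```

View pics/w2.png

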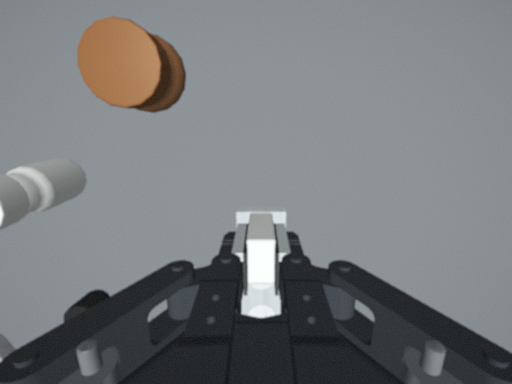

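Run:
```python
from h import *
y=np.deg2rad(6.1); u=np.array([np.cos(y),np.sin(y),0])
p=np.array([487.7,292.5,36.6])
print(r.movel(p-62*u,rate=80,max_force=20)); st('62')
print(r.movel(p-98*u,rate=80,max_force=20)); st('98')
q=r.get_obs()['tcp_pos']
r.movel([q[0],q[1],190],rate=150); st('up')
im,d,m=shot('scene','s3.png')
w=cloud(d,m);b=w.reshape(-1,3);b=b[np.isfinite(b).all(1)]
c=q[:2]+60*u[:2]
s=b[(abs((b[:,:2]-c)@u[:2])<45)&(abs((b[:,:2]-c)@np.array([-u[1],u[0]]))<13)&(b[:,2]>165)&(b[:,2]<200)]
x=(s[:,:2]-c)@u[:2]; print(len(s),'bar top slope',np.polyfit(x,s[:,2],1)) if len(s)>10 else print(len(s))
save('s3c.png',cv2.resize(im[130:384,215:450],None,fx=2.3,fy=2.3))
```

```text
False
62 t 6.0 tcp [424.9 285.7  36.5] F [-0.7  0.1  0.7] w 12.6 q [ 0.46  0.37  1.91  0.    0.86 -1.22]
False
98 t 6.6 tcp [390.4 282.3  36.8] F [ 0.7 -0.5 -0.3] w 12.9 q [ 0.48  0.34  1.98 -0.    0.82 -1.2 ]
up t 7.8 tcp [389.8 281.9 189.1] F [ 0.5 -0.  -0.3] w 13.0 q [ 0.48  0.17  1.76 -0.    1.21 -1.2 ]
515 bar top slope [-2.17845896e-03  1.81565399e+02]
```

View pics/s3c.png

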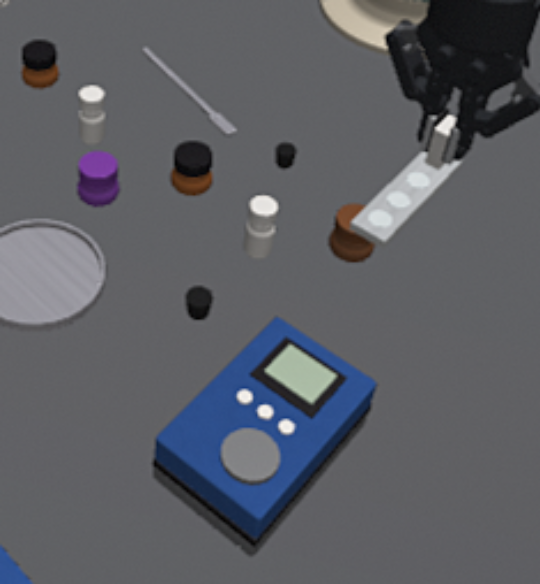

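The slide is out and held level (top slope 0.002), and the pull forces stayed under 6 N. Next I'll lay it in the long tray.

Run:
```python
from h import *
r.move_pose([402.7,-376.4,190],down(80.3)); st('over')
r.movel([402.7,-376.4,60],rate=150); 
im,d,m=shot('side','s4.png'); save('s4c.png',cv2.resize(im[220:340,220:400],None,fx=4,fy=4))
im,d,m=shot('scene','s4b.png'); save('s4d.png',cv2.resize(im[80:180,130:260],None,fx=4,fy=4))
st()
```

```text
over t 10.2 tcp [ 403.2 -375.6  190. ] F [ 0.   0.2 -0.1] w 12.7 q [-0.88  0.27  1.62  0.    1.25 -2.28]
 t 11.3 tcp [ 403.3 -377.1   61.1] F [ 0.2 -0.6 -0.4] w 13.0 q [-0.88  0.39  1.8  -0.    0.95 -2.28]
```

View pics/s4c.png

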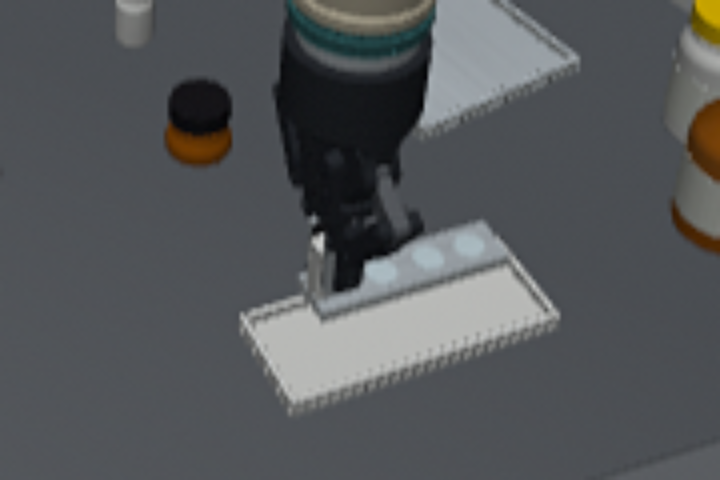

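View pics/s4d.png

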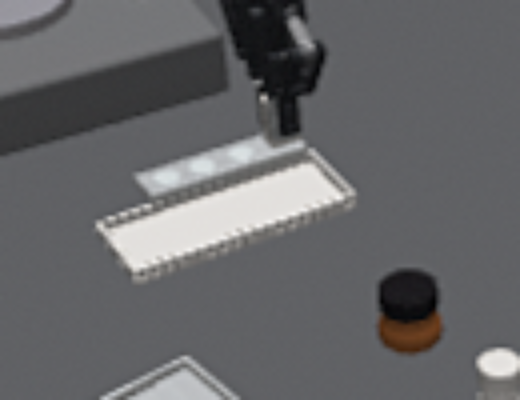

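Both views show the slide parallel to the tray, with the offsets expected from its height. Lowering it now.

Run:
```python
from h import *
r.movel([402.7,-376.4,28],rate=100); st()
print(r.movel([402.7,-376.4,18.5],rate=25,max_force=4)); st('touch')
eoat.grip(34); st('open')
q=r.get_obs()['tcp_pos']; r.movel([402.7,-376.4,150],rate=200); st()
im,d,m=shot('scene','s5.png'); save('s5c.png',cv2.resize(im[80:180,130:260],None,fx=4,fy=4))
w=cloud(d,m);b=w.reshape(-1,3);b=b[np.isfinite(b).all(1)]
y=np.deg2rad(-9.7);u=np.array([np.cos(y),np.sin(y)]);v=np.array([-u[1],u[0]]);e=b[:,:2]-[450,-384.5]
s=b[(abs(e@u-15)<40)&(abs(e@v)<11)&(b[:,2]>6)&(b[:,2]<20)];f=s[:,:2]-[450,-384.5]
print(len(s),np.linalg.lstsq(np.c_[f@u,f@v,np.ones(len(s))],s[:,2],rcond=None)[0])
```

```text
t 11.8 tcp [ 402.7 -376.5   28.1] F [ 0.5 -0.8  0. ] w 12.6 q [-0.88  0.43  1.84 -0.    0.87 -2.28]
True
touch t 12.1 tcp [ 403.2 -377.    20.9] F [-0.5 -0.   5. ] w 13.1 q [-0.88  0.44  1.84  0.    0.86 -2.28]
open t 12.5 tcp [ 402.6 -376.2   19.8] F [-1.2 -0.   0.3] w 34.0 q [-0.88  0.44  1.85  0.    0.86 -2.28]
 t 13.3 tcp [ 402.1 -375.7  149. ] F [-0.2  0.6 -0.1] w 33.6 q [-0.88  0.3   1.69 -0.    1.16 -2.28]
126 [ 1.42982823e-03 -1.87083614e-02  1.29637853e+01]
```

View pics/s5c.png

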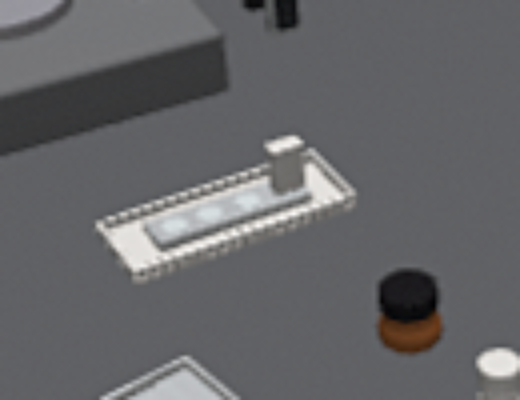

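The slide lies flat (both slopes under 0.02), with the tab up, inside the tray. Now the first jar.

```bash
cat >> h.py <<'E'
from scipy.optimize import least_squares
def measure(x,y,R,top):
    m=cams.camera_model('wrist'); im,d=cams.read_camera('wrist')
    w=cloud(d,m);b=w.reshape(-1,3);b=b[np.isfinite(b).all(1)]
    s=b[(np.hypot(b[:,0]-x,b[:,1]-y)<R+9)&(b[:,2]>top-5)&(b[:,2]<top+6)]
    if len(s)<30: return None,im
    (cx,cy),rr=cv2.minEnclosingCircle(s[:,:2].astype(np.float32))
    return np.array([cx,cy,rr,np.median(s[:,2]),len(s)]).round(1),im
def pick(xy,yaw,z,R,top,w0,force,name,look=True):
    eoat.grip(w0,force)
    r.move_pose([xy[0],xy[1],150],down(yaw)); st('hover')
    q,im=measure(xy[0],xy[1],R,top); save(name+'_w.png',im); print('wrist meas',q)
    if q is not None and abs(q[2]-R)<3 and np.hypot(q[0]-xy[0],q[1]-xy[1])<6: xy=(np.array(xy)+q[:2])/2
    print('use',np.round(xy,1))
    r.movel([xy[0],xy[1],top+25],rate=200)
    hit=r.movel([xy[0],xy[1],z],rate=80,max_force=8); st('down hit=%s'%hit)
    if hit: return False
    eoat.grip(5,force); r.dwell(.15); st('grip'); return True
E
python3 - <<'E'
from h import *
print(pick([434,-194],0,13,20,42,62,40,'jarR'))
q=r.get_obs()['tcp_pos']
r.movel([q[0],q[1],40],rate=60); st('lift')
im,d,m=shot('scene','s6.png'); save('s6c.png',cv2.resize(im[80:240,130:330],None,fx=3,fy=3))
im,d,m=shot('side','s6b.png'); save('s6d.png',cv2.resize(im[180:300,200:370],None,fx=4,fy=4))
E
```

```text
hover t 15.2 tcp [ 434.1 -194.3  150.1] F [-0.8  0.4 -0.8] w 61.8 q [-0.57  0.19  1.84 -0.    1.11 -0.57]
wrist meas [ 436.1 -194.9   19.9   42.  1253. ]
use [ 435.  -194.4]
down hit=False t 16.7 tcp [ 435.5 -194.7   13.4] F [0.1 1.  0.2] w 62.1 q [-0.57  0.37  2.02  0.    0.76 -0.57]
grip t 17.1 tcp [ 435.5 -194.7   13.8] F [-1.1  0.   6.6] w 38.9 q [-0.57  0.37  2.02 -0.    0.76 -0.57]
True
lift t 17.7 tcp [ 435.5 -194.7   40.2] F [-0.3  0.6 -1.5] w 39.1 q [-0.57  0.33  1.98  0.    0.83 -0.57]
```

View pics/s6d.png

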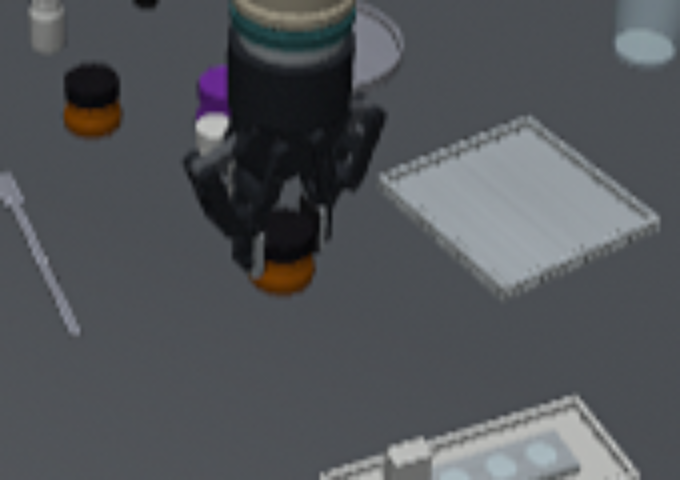

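View pics/jarR_w.png

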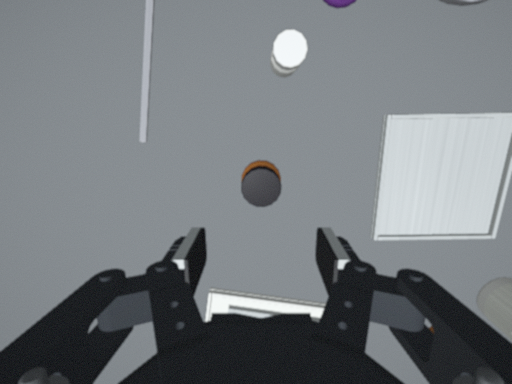

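```bash
cat >> h.py <<'E'
def place(xy,yaw,zc,zt,wopen,name):
    r.movel([xy[0],xy[1],zt],down(yaw),rate=200); 
    r.movel([xy[0],xy[1],zc+8],rate=120)
    t=r.movel([xy[0],xy[1],zc-2.5],rate=20,max_force=4); st('touch=%s'%t)
    eoat.grip(wopen); r.dwell(.1); st('open')
    r.movel([xy[0],xy[1],zc+60],rate=120)
E
python3 - <<'E'
from h import *
r.movel([435.5,-194.7,80],rate=150)
place([633.4,-227],0,17.8,80,58,'')
r.movel([633.4,-227,150],rate=200)
q,im=measure(633.4,-227,20,46);print(q);save('w7.png',im)
im,d,m=shot('side','s7.png'); save('s7d.png',cv2.resize(im[180:300,200:370],None,fx=4,fy=4))
E
```

```text
touch=True t 20.5 tcp [ 633.7 -227.1   17.8] F [ 0.1 -0.2  4.6] w 38.5 q [-0.45  0.59  1.56  0.    1.   -0.45]
open t 20.9 tcp [ 632.8 -226.7   16.5] F [-0.5 -0.3 -0.5] w 57.6 q [-0.45  0.59  1.56  0.    1.   -0.45]
[ 635.5 -227.2   19.9   46.  1301. ]
```

View pics/w7.png

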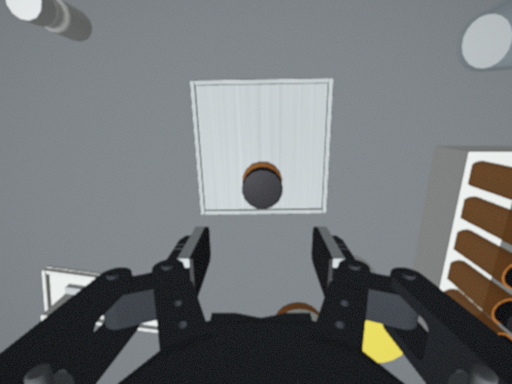

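Jar 1 stands in the tray, with its top at 46 mm as expected, at pixel (262,188). Now the second jar.

Run:
```python
from h import *
ok=pick([424.3,45.2],0,13,20,42,62,40,'jarM');print(ok)
w=r.get_obs()['gripper_width']
if ok and 36<w<41:
    q=r.get_obs()['tcp_pos']
    r.movel([q[0],q[1],110],rate=130); st('lift')
    place([633.4,-163],0,q[2]+4,110,56,'')
    r.movel([633.4,-163,150],rate=200)
    print(measure(633.4,-163,20,46)[0])
    q,im=measure(635.5,-227,20,46);print(q);save('w8.png',im)
```

```text
hover t 23.7 tcp [426.   44.6 150.4] F [0.4 0.3 0.1] w 62.2 q [-0.06  0.12  1.93 -0.    1.09 -0.06]
wrist meas [ 426.    44.5   19.9   42.  1246. ]
use [425.2  44.8]
down hit=False t 25.1 tcp [425.7  44.8  13.4] F [-0.6 -0.2 -0.3] w 62.1 q [-0.06  0.31  2.12 -0.    0.71 -0.06]
grip t 25.6 tcp [425.6  44.8  13.7] F [-0.8  0.1  6.7] w 38.8 q [-0.06  0.31  2.12 -0.    0.71 -0.06]
True
lift t 26.5 tcp [424.8  44.9 109.3] F [-0.2  0.5 -0.6] w 38.7 q [-0.06  0.17  1.99  0.    0.98 -0.06]
touch=True t 29.4 tcp [ 633.7 -163.1   17.8] F [0.4 0.2 4.4] w 38.9 q [-0.36  0.56  1.61  0.    0.97 -0.36]
open t 29.8 tcp [ 632.8 -162.7   16.6] F [ 0.3 -0.4 -0.3] w 55.8 q [-0.36  0.56  1.61  0.    0.97 -0.36]
[ 635.1 -163.7   20.1   46.  1299. ]
[ 635.3 -227.1   20.1   45.9 1106. ]
```

View pics/w8.png

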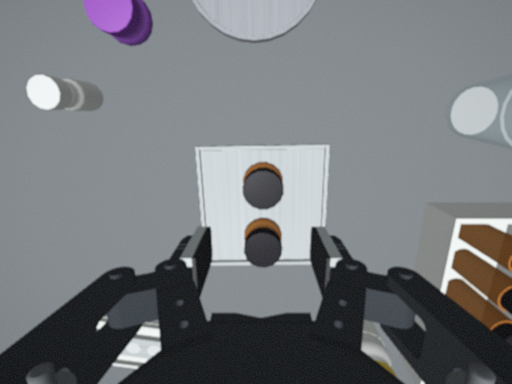

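View pics/jarM_w.png

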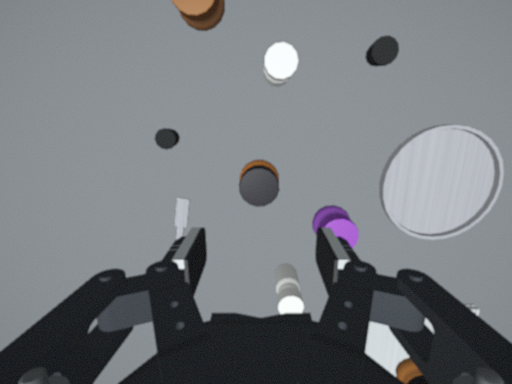

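Both jars stand in the tray, at pixels (263,188) and (263,246), with tops at 46 mm. Now the bottles.

Run:
```python
from h import *
for xy,pl,n in(([456.4,-75.5],[624.5,11.],'botR'),([441.7,155.],[624.5,66.],'botM')):
    ok=pick(xy,0,34,13.5,64,50,30,n)
    w=r.get_obs()['gripper_width']
    if not(ok and 23<w<29): print('bad',w);break
    q=r.get_obs()['tcp_pos']
    r.movel([q[0],q[1],130],rate=130); st('lift')
    place(pl,0,q[2]+4,130,42,'')
    r.movel([pl[0],pl[1],170],rate=200)
    c,im=measure(pl[0],pl[1],13.5,68);print(n,c);save(n+'_p.png',im)
```

```text
hover t 32.1 tcp [458.5 -76.3 150.8] F [ 0.7 -0.3 -0.8] w 49.8 q [-0.31  0.17  1.86 -0.    1.1  -0.31]
wrist meas [458.4 -76.3  13.4  63.9 674. ]
use [457.4 -75.9]
down hit=False t 33.5 tcp [457.9 -76.   34.4] F [ 0.9 -0.4  0.5] w 50.4 q [-0.31  0.32  2.02 -0.    0.8  -0.31]
grip t 33.9 tcp [457.8 -76.1  34.5] F [-0.6  0.6  5. ] w 26.2 q [-0.31  0.32  2.02 -0.    0.8  -0.31]
lift t 34.8 tcp [457.1 -75.8 129.2] F [-1.5 -0.3  0.3] w 26.1 q [-0.31  0.2   1.89  0.    1.06 -0.31]
touch=True t 37.2 tcp [624.8  11.   38.6] F [-0.2  0.2  4.2] w 26.1 q [-0.09  0.51  1.66  0.    0.98 -0.09]
open t 37.6 tcp [623.8  11.   37.5] F [-0.2 -0.1  0.7] w 41.9 q [-0.09  0.51  1.66  0.    0.98 -0.09]
botR [625.5  10.8  13.3  68.  589. ]
hover t 40.0 tcp [443.6 154.8 150.6] F [0.2 0.  0.4] w 49.6 q [ 0.19  0.18  1.85 -0.    1.11  0.19]
wrist meas [443.8 154.3  13.3  64.  660. ]
use [442.8 154.6]
down hit=False t 41.4 tcp [443.3 154.8  34.4] F [ 1.4  0.5 -0.4] w 50.1 q [ 0.19  0.33  2.01 -0.    0.81  0.19]
grip t 41.8 tcp [443.2 154.8  34.5] F [ 0.1 -0.   6.2] w 25.9 q [0.19 0.32 2.01 0.   0.81 0.19]
lift t 42.7 tcp [442.4 154.6 129.2] F [ 0.5  0.4 -0.7] w 25.6 q [ 0.19  0.2   1.88 -0.    1.06  0.19]
touch=True t 45.2 tcp [624.8  66.   38.6] F [-0.2  0.1  4.6] w 26.0 q [-0.01  0.51  1.65  0.    0.98 -0.01]
open t 45.6 tcp [623.8  66.   37.5] F [ 0.2 -0.6  0. ] w 42.1 q [-0.01  0.51  1.65 -0.    0.98 -0.01]
botM [625.6  65.4  13.3  68.  597. ]
```

View pics/botM_p.png

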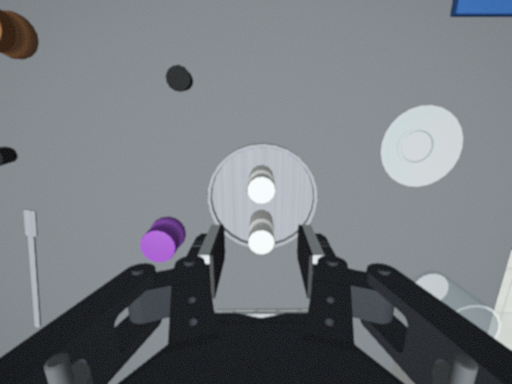

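Both bottles stand in the dish, at pixels (261,189) and (261,240), with tops at 68 mm. One last overall look before handing in.

Run:
```python
from h import *
r.move_pose([450,200,260],down(40)); r.dwell(.3); st()
a=shot('scene','fs.png')[0]; b=shot('side','fd.png')[0]
save('fin.png',np.hstack([cv2.resize(a[100:340,130:390],None,fx=1.5,fy=1.5),cv2.resize(b[100:340,150:410],None,fx=1.5,fy=1.5)]))
```

```text
t 48.0 tcp [450.6 199.4 259.3] F [-0.1 -0.7  0.4] w 42.2 q [ 0.28  0.14  1.62 -0.    1.39 -0.42]
```

View pics/fin.png

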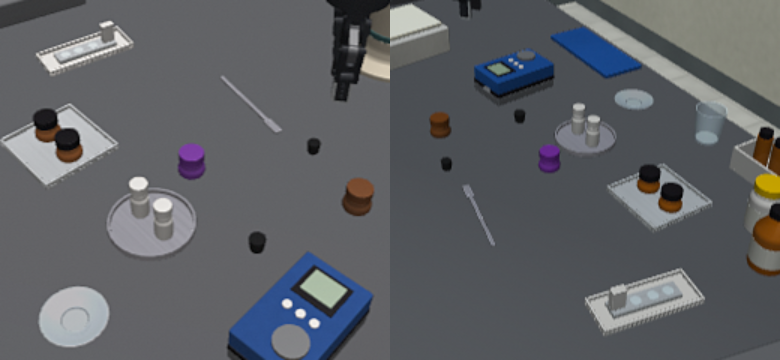

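Both views show the slide flat in the long tray with its tab up, two jars in the square tray and two bottles in the round dish. The look-alikes and clutter are where they were. Handing in.

Run:
```python
from h import *
print(r.close_job())
```

```text
the job is handed in; nothing more can be done
None
```

The job is done and handed in at about 48 s of the 115 s allowed; the hand-in itself reports no verdict.

- **Slide:** I drew the filter slide 98 mm straight and level out of the slot. Pull forces stayed under about 6 N, and its top slope in the grip was 0.002. It now lies flat in the long tray, tab up.
- **Jars:** Both amber jars with black lids stand upright in the square tray, with tops measured at 46 mm.
- **Bottles:** Both white bottles stand upright in the round dish, with tops measured at 68 mm.

The last scene and side views showed everything in place and the brown and purple look-alikes left alone. No check failed. The only disagreement was between cameras: they differed by about 2–4 mm horizontally, and the fixed cameras read heights about 2 mm high. I averaged the views, and the contact heights on placing matched the stated floor heights.

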